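# Chuck a square bar in the welding rotator

### The arm

A 6-joint arm with a two-finger parallel gripper is mounted at the origin on the work surface. World frame = base frame: x ahead of the robot, y to its left, z up, the work surface at z = 0. Lengths are in mm, angles in rad, forces in N, time in s.
With the tool pointing down it reaches from about 350 to 875 mm from the base axis. Payload 4.2 kg.
Tool frame: the origin (TCP) lies midway between the tips of the shut fingers; the grasp point (between the pads) lies 19 mm behind it; y points along the fingers, x is the direction in which the jaws open and shut, and the axes are right-handed (so a half turn about y gives the same grasp; the last joint's range is limited). The gripper opens to 85 mm and grips with 20 to 120 N. Pads are 22 mm wide; open, the fingers measure 114 mm over their backs; the gripper's body (76 mm by 85 mm) begins 54 mm behind the grasp point. The pads swing forward as they close: fully open they stand 13 mm farther back than shut.
Start: joints at [-0.902, 0.385, 0.008, 0, -1.194, -0.259], TCP at [249.029, -573.222, 231.312] pointing down, gripper open.
Joint ranges: [-3.14, 3.14], [-1.21, 2.06], [-1.07, 1.41], [-3.16, 2.05], [-2.99, -0.16], [-3.1, 3.1]. Speed limits (rad/s): [2.79, 2.79, 3.14, 3.14, 3.14, 3.14].

### API

Orientations are given as a unit quaternion [x, y, z, w].
In Python, from bench import read_state, get_image, job_done gives the robot as it stands.
- The arm moves only by the tool play_rows, never from a script. Its argument "series" is a list of rows, each a list of 7 numbers: the shift along the tool's x, y, z in m, then the turn, a rotation vector about the tool's x, y, z in rad, then the finger opening in m, from 0 to 0.0854. In form: [[x, y, z, wx, wy, wz, claw], ...]. A call has 1 to 10 rows; each row shifts and turns the pose as measured when the row begins, along the tool's axes as they then stand; what a row does not reach is not made up. A row lasts 1/10 s, in which the tool goes at most 50 mm and 8.59 degrees, less where a joint would pass 70% of its speed; a pose out of reach is approached as far as the arm can. A call with a gripper value outside its range is refused whole. The fingers move at their own pace and stop on an object; the grip force is fixed at half the most. Time passes only in rows, so rows that do not move let the fingers close. It gives the time, the measured TCP pose, the force and the opening at its end, in the units of the state.
- read_state(): the state, without advancing time (a new reading comes with each control period).
- get_image(name): name is "side" or "top"; returns a dict with "color" (420x560x3 uint8, red, green, blue), "intrinsics" (3x3 intrinsics, pixels), "origin" and "orientation" of the camera in the world. Camera axes: x right, y down, z forward; pixel columns grow to the right and rows downward; lengths in mm; the calibration is good to about 2 mm. A picture is of the moment at which its call begins. There is no depth.
- job_done(): hands the job in, once; it reports no verdict.
The state is a dict: "clock": time; "joints": joint angles; "joint_vel": joint speeds; "joint_efforts": joint torques, N m; "position": TCP position; "ee_rot": TCP orientation; "contact_force": force on the tool from outside, world axes, zero at the start; "wrist_torque": the same for the moment, N m; "gripper_width": finger opening in mm.
Only numpy, scipy, OpenCV 4.12 (cv2) and the standard library are available. Lean on these libraries where they do the work, as an engineer would, in place of code of your own. Each camera call takes 0.05 s, during which the arm holds its last target. There are 200 camera calls.

### The job

Load the bar into the bench rotator: draw it out of its storage tube, lay it in the rotator's cradle and push its round spigot fully home in the chuck until it stops. Then turn the knobbed sleeve until all three jaws bite the spigot firmly, without forcing it, and let go, leaving the bar clamped and the grinder, hammer and bracket where they are.

Things in the scene. Friction and masses are not known exactly. Their poses are not given: they have to be found in the camera images.
- bar: Bar, 185 mm, 0.25 kg: steel tube 40 x 40 mm, 115 mm long, with a coaxial round spigot 24 mm thick, 70 mm long. Origin: centre of the square part's underside; spigot points to -x, z up. It starts in the storage tube, only the spigot and 7 mm of the square out; draw it 110 mm along its -x to free it. Held by the spigot it cannot enter the chuck: lay it down and take it again by the square part.
- bar_tip (a point): Centre of the free end of the spigot, on the bar's long axis (axes as the bar).
- bar_mid (a point): Centre of the square part, on the bar's long axis, 127.5 mm from bar_tip (axes as the bar).
- stand: Storage tube, fixed, level: square, 60 mm outside, 52 inside, 125 mm long; inner floor 14 mm and top 70 mm above the bench; far end closed, mouth towards its own -x. Origin: on the bench under its middle. The bar's axis in it is 34 mm above the bench.
- rotator: Bench welding rotator, fixed. Origin: on the bench under the chuck. Chuck axis level, along own y, 130 mm above the bench; chuck opens to own -y. Green gearbox 120 wide, 150 mm high at own y 50 to 190 mm. Chuck body 100 mm in diameter, front face at y = -30 mm, bore 58 mm wide; jaws stick out to y = -45 mm. The cradle lies in line before it.
- cradle (a point): Centre of the cradle's floor, 110 mm above the bench (axes as the rotator). Open-topped channel along rotator y from -130 to -240 mm, 44 mm wide at the floor, flared side walls 17 mm high, 66 mm over their tops; a 20 mm wide tongue goes on level with the floor to y = -93 mm. The bar's square part lying flat in it is in line with the chuck.
- chuck_stop (a point): Centre of the flat bottom of the chuck's bore, on the chuck's axis (axes as the rotator): the spigot is fully home when bar_tip is here, 57 mm behind the front of the jaws; the square part then stays 13 mm outside the jaws.
- sleeve (a joint): Turn (rad) of the ring-shaped chuck sleeve, 120 mm in diameter, about the chuck's axis. 0: jaws wide open; growing closes all three together. They reach the spigot only after more than 1.2 rad; the bite must then be felt, within about 0.1 rad. It closes clockwise seen from the cradle: a knob at the top goes to the rotator's +x, then down. Stiff: it stays where it is left.
- knob_a (a point): Centre of one of three black knobs (flat discs 34 mm across, 24 mm thick along the chuck's axis) on 12 mm spokes of the sleeve, 95 mm from the chuck's axis, at rotator y = -14 mm. At sleeve 0 it stands at 120 degrees from rotator +x upwards; the angle falls as the sleeve closes. A free turn takes about 5 N at the knob; 9 to 12 N bites firmly; over 14 N is forcing it.
- knob_b (a point): The next knob, at 240 degrees when sleeve = 0.
- knob_c (a point): The third ball knob, at 0 degrees (level, own +x side) when sleeve = 0.
- jaw_top: Upper steel jaw, 12 mm wide, 40 mm long along the axis; slides radially with the sleeve. Origin on the chuck's axis when the sleeve is at 0.
- jaw_left: Lower jaw on the own -x side, same size, moves together with the others.
- jaw_right: Lower jaw on the own +x side, same size, moves together with the others.
- grinder: Bystander: angle grinder about 250 mm long and 82 mm high, lying on the bench. Leave alone.
- hammer: Bystander: hammer lying on the bench. Leave alone.
- bracket: Bystander: welded steel angle bracket 120 x 50 mm, 90 mm high. Leave alone.
Mind the look-alikes: they are no part of the job. Leave any brown or green look-alike of the bar alone.

How it is judged:
By the outcome, as a careful person would: the job done as asked, in the order asked, and still so for the second after the job is handed in, with the robot touching nothing.
It also fails if it takes over 72 s, if anything falls off the work surface, if the arm or the gripper's body presses on something with over 40 N, if the wrist force passes 120 N, or if a joint passes its speed limit or range.

## Working session

There is one attempt and no reset: what is moved stays moved. The work goes in short steps, Python scripts to look and compute and a tool call to move; the robot and the scene stay as the last step left them, time stands still between calls to the robot, and variables do not carry over. Pictures are saved under pics/ and viewed, about 8 in all and at most 12, crops included, and the job is handed in when it is done.

Besides the shell and the picture viewer there is one more tool, called after ">>>" as name([rows], argument=value, ...), one row to a line, values as JSON. play_rows: Moves the arm, as the interface text tells. Its arguments: {"type":"object","properties":{"series":{"type":"array","items":{"type":"array","items":{"type":"number"}}}},"required":["series"]}

```bash
mkdir -p pics; cat > h.py <<'E'
import numpy as np,cv2
from scipy.spatial.transform import Rotation as R
from bench import read_state,get_image,job_done
def snap(n,f):
    d=get_image(n); cv2.imwrite(f'pics/{f}.png',d['color'][:,:,::-1]); 
    np.savez(f'pics/{f}.npz',K=d['intrinsics'],o=d['origin'],q=d['orientation']); return d
def cal(f):
    z=np.load(f'pics/{f}.npz'); q=z['q']; 
    r=R.from_quat(q).as_matrix() if q.size==4 else q
    return z['K'],z['o'],r
def ray(f,u,v,z):
    K,o,r=cal(f); d=r@np.linalg.solve(K,[u,v,1]); return o+d*(z-o[2])/d[2]
def proj(f,p):
    K,o,r=cal(f); c=K@(r.T@(np.array(p)-o)); return c[:2]/c[2]
E
python3 - <<'E'
from h import *
for n in('top','side'):
    snap(n,n+'0'); K,o,r=cal(n+'0'); print(n,K,o,r.round(3))
a=cv2.imread('pics/top0.png');print(a.shape)
print(read_state())
E
```

```text
top [[381.23507943   0.         275.59292104]
 [  0.         381.23507943 219.19451051]
 [  0.           0.           1.        ]] [ 467.94067502  -66.29529862 1036.76766255] [[-0.019 -0.982  0.188]
 [-1.     0.021  0.009]
 [-0.012 -0.187 -0.982]]
side [[435.29408138   0.         277.49126843]
 [  0.         435.29408138 208.0833497 ]
 [  0.           0.           1.        ]] [248.79913588 485.18500061 932.32184533] [[-0.847 -0.393  0.359]
 [-0.532  0.651 -0.542]
 [-0.021 -0.65  -0.76 ]]
(420, 560, 3)
{'clock': 0.1, 'joints': array([-9.02357463e-01,  3.85499573e-01,  6.76996830e-03, -3.85194880e-04,
       -1.19401721e+00, -2.58601415e-01]), 'joint_vel': array([-6.29997976e-06, -1.43569042e-03,  2.11421811e-03,  2.08881965e-03,
        1.29386478e-03, -5.82975341e-04]), 'joint_efforts': array([-4.73415075e-04, -3.93319595e+01,  1.88927811e+01,  4.19791907e+00,
       -2.59018554e-03,  7.19244184e-06]), 'position': array([ 248.83708911, -572.76583372,  230.32927614]), 'ee_rot': array([ 0.38722264,  0.59159296, -0.59091648, -0.38845092]), 'contact_force': array([-0.38471307, -0.08962931, -0.00904477]), 'wrist_torque': array([-0.01258862, -0.03572519, -0.0136166 ]), 'gripper_width': 85.26139260124418}
```

View pics/top0.png

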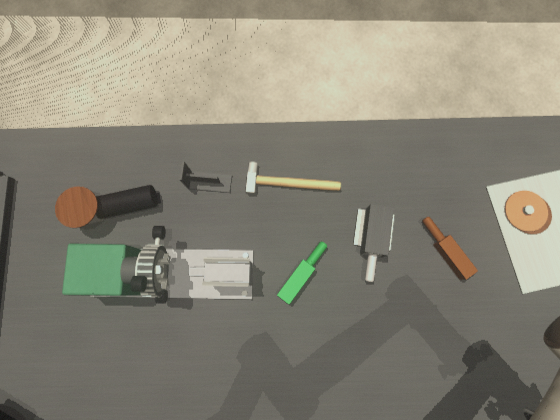

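View pics/side0.png

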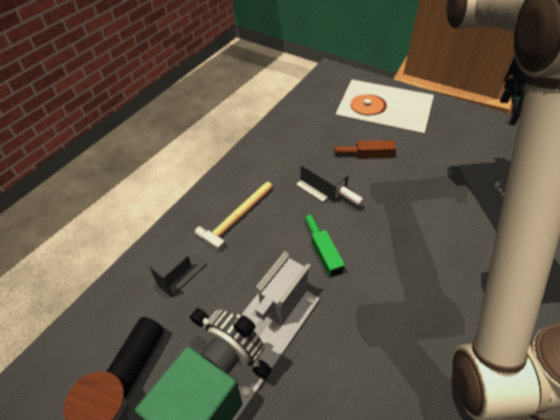

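```bash
python3 - <<'E'
from h import *
a=cv2.imread('pics/top0.png')
c1=cv2.resize(a[215:315,55:265],None,fx=3.8,fy=3.8,interpolation=cv2.INTER_CUBIC)
c2=cv2.resize(a[195:295,335:435],None,fx=4,fy=4,interpolation=cv2.INTER_CUBIC)
cv2.imwrite('pics/c1.png',c1)
b=cv2.imread('pics/side0.png')
c3=cv2.resize(b[150:220,290:370],None,fx=5,fy=5,interpolation=cv2.INTER_CUBIC)
o=np.zeros((400,800,3),np.uint8);o[:400,:400]=c2;o[:350,400:800]=c3
cv2.imwrite('pics/c2.png',o)
for u,v,z in [(370,280,34),(378,230,70),(65,247,150),(128,247,150)]: print(ray('top0',u,v,z).round(1))
E
```

```text
[ 493.9 -299.2   34. ]
[ 618.9 -319.4   70. ]
[581.1 437.8 150. ]
[578.1 289.  150. ]
```

View pics/c1.png

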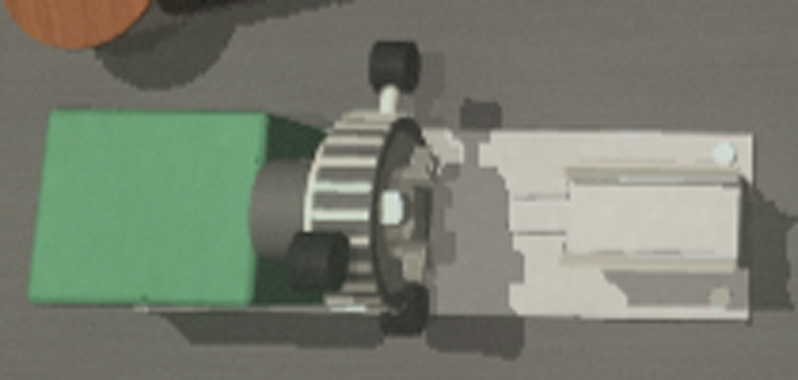

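View pics/c2.png

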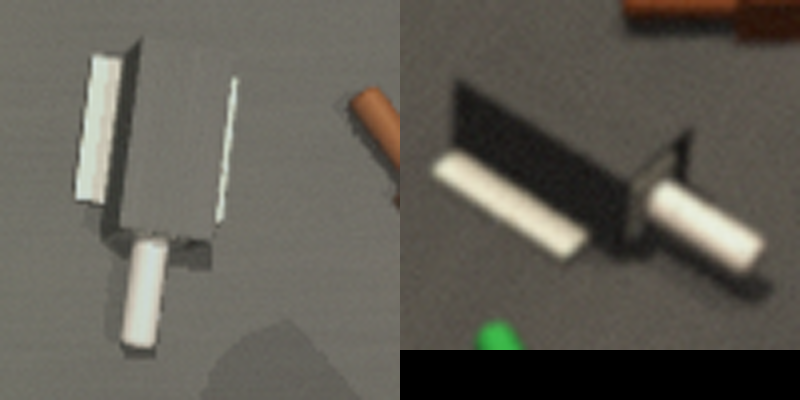

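```bash
python3 - <<'E'
from h import *
P=lambda x,y,z:ray('top0',335+x/4,195+y/4,z)
def show(n,a,b): d=b-a; print(n,a.round(1),b.round(1),'len',np.linalg.norm(d).round(1),'yaw',np.degrees(np.arctan2(d[1],d[0])).round(2))
show('spig',P(140,345,34),P(150,240,34))
show('roofL',P(120,230,70),P(141,40,70)); show('roofR',P(212,236,70),P(238,50,70))
show('spig L edge',P(122,343,34),P(134,240,34));show('spig R edge',P(156,345,34),P(167,240,34))
Q=lambda x,y,z:ray('top0',55+x/3.8,215+y/3.8,z)
show('gearbox hi',Q(268,114,150),Q(50,110,150));show('gearbox lo',Q(253,304,150),Q(30,300,150))
show('cradle hi wall top',Q(740,170,127),Q(568,170,127));show('cradle lo wall top',Q(738,268,127),Q(562,262,127))
show('floor hi',Q(738,184,110),Q(570,184,110));show('floor lo',Q(738,256,110),Q(568,256,110))
show('tongue end', Q(510,198,110),Q(510,233,110))
show('knob_c,a front',Q(397,65,130),Q(322,262,212))
# side: spigot axis
S=lambda x,y,z:ray('side0',290+(x-400)/5,150+y/5,z)
show('side spig',S(750,258,34),S(660,195,34))
E
```

```text
spig [ 490.7 -298.9   34. ] [ 558.5 -309.9   34. ] len 68.7 yaw -9.18
roofL [ 562.  -282.6   70. ] [ 684.9 -303.9   70. ] len 124.7 yaw -9.82
roofR [ 557.  -340.4   70. ] [ 676.9 -366.    70. ] len 122.6 yaw -12.06
spig L edge [ 492.2 -287.4   34. ] [ 558.7 -299.4   34. ] len 67.6 yaw -10.25
spig R edge [ 490.5 -309.3   34. ] [ 558.3 -321.    34. ] len 68.8 yaw -9.82
gearbox hi [583.  295.1 150. ] [588.2 431.  150. ] len 136.0 yaw 87.8
gearbox lo [467.8 297.8 150. ] [472.7 433.4 150. ] len 135.7 yaw 87.94
cradle hi wall top [544.6   5.1 127. ] [546.7 113.2 127. ] len 108.1 yaw 88.87
cradle lo wall top [484.1   6.7 127. ] [489.8 116.  127. ] len 109.5 yaw 87.0
floor hi [537.2   7.7 110. ] [539.3 115.1 110. ] len 107.4 yaw 88.88
floor lo [491.8   8.  110. ] [493.9 115.6 110. ] len 107.7 yaw 88.91
tongue end [531.1 153.3 110. ] [509.  152.8 110. ] len 22.1 yaw -178.63
knob_c,a front [615.2 222.6 130. ] [490.3 234.6 212. ] len 149.9 yaw 174.52
side spig [ 492.1 -291.7   34. ] [ 555.3 -308.6   34. ] len 65.5 yaw -15.0
```

```bash
cat >> h.py <<'E'
# tool rotation: y down (tilt about tool z later), x at yaw deg
def down(yaw):
    a=np.radians(yaw); x=np.array([np.cos(a),np.sin(a),0]); y=np.array([0,0,-1.]); return np.c_[x,y,np.cross(x,y)]
def plan(pos,rot,n,cur=None):
    s=read_state(); p=np.array(s['position']); r=R.from_quat(s['ee_rot']); t=R.from_matrix(rot)
    L=r.as_matrix().T@(np.array(pos)-p); w=(r.inv()*t).as_rotvec()
    print('pos',p.round(1),'dtool',(L/1000).round(4),'rot',w.round(4),'deg',np.degrees(np.linalg.norm(w)).round(1),'F',s['contact_force'].round(1),'w',round(s['gripper_width'],1),'t',s['clock'])
    if n:
        k=R.from_rotvec(w/n); q=r; dp=(np.array(pos)-p)/n
        for i in range(n):
            print('[',', '.join(f'{v:.4f}' for v in np.r_[q.as_matrix().T@dp/1000,w/n]),']'); q=q*k
YS=-10.3; bx=np.array([np.cos(np.radians(YS)),np.sin(np.radians(YS)),0]); tip=np.array([490.5,-298.7,34])
YR=-2.0; ry=np.array([-np.sin(np.radians(YR)),np.cos(np.radians(YR)),0]); rx=np.array([ry[1],-ry[0],0]); ro=np.array([523.,246,0])
E
python3 - <<'E'
from h import *
r=R.from_quat(read_state()['ee_rot']).as_matrix();print(r.round(3))
g=tip+bx*35
for yaw in(79.7,-100.3): plan([g[0],g[1],130],down(yaw),0)
plan([g[0],g[1],130],down(-100.3),8)
E
```

```text
[[-0.398 -0.001 -0.917]
 [ 0.917  0.002 -0.398]
 [ 0.002 -1.     0.   ]]
pos [ 248.8 -572.8  230.3] dtool [ 0.1355  0.1005 -0.3599] rot [-0.0007  0.5895  0.0019] deg 33.8 F [-0.4 -0.1 -0. ] w 85.3 t 0.1
pos [ 248.8 -572.8  230.3] dtool [ 0.1355  0.1005 -0.3599] rot [ 2.5000e-03 -2.5521e+00  1.0000e-03] deg 146.2 F [-0.4 -0.1 -0. ] w 85.3 t 0.1
pos [ 248.8 -572.8  230.3] dtool [ 0.1355  0.1005 -0.3599] rot [ 2.5000e-03 -2.5521e+00  1.0000e-03] deg 146.2 F [-0.4 -0.1 -0. ] w 85.3 t 0.1
[ 0.0169, 0.0126, -0.0450, 0.0003, -0.3190, 0.0001 ]
[ 0.0020, 0.0126, -0.0480, 0.0003, -0.3190, 0.0001 ]
[ -0.0132, 0.0125, -0.0462, 0.0003, -0.3190, 0.0001 ]
[ -0.0270, 0.0125, -0.0398, 0.0003, -0.3190, 0.0001 ]
[ -0.0381, 0.0125, -0.0293, 0.0003, -0.3190, 0.0001 ]
[ -0.0454, 0.0125, -0.0159, 0.0003, -0.3190, 0.0001 ]
[ -0.0481, 0.0125, -0.0008, 0.0003, -0.3190, 0.0001 ]
[ -0.0459, 0.0125, 0.0143, 0.0003, -0.3190, 0.0001 ]
```

```bash
python3 - <<'E'
from h import *
g=tip+bx*35
plan([g[0],g[1],130],down(-100.3),18)
E
```

```text
pos [ 248.8 -572.8  230.3] dtool [ 0.1355  0.1005 -0.3599] rot [ 2.5000e-03 -2.5521e+00  1.0000e-03] deg 146.2 F [-0.4 -0.1 -0. ] w 85.3 t 0.1
[ 0.0075, 0.0056, -0.0200, 0.0001, -0.1418, 0.0001 ]
[ 0.0046, 0.0056, -0.0209, 0.0001, -0.1418, 0.0001 ]
[ 0.0016, 0.0056, -0.0213, 0.0001, -0.1418, 0.0001 ]
[ -0.0014, 0.0056, -0.0213, 0.0001, -0.1418, 0.0001 ]
[ -0.0044, 0.0056, -0.0209, 0.0001, -0.1418, 0.0001 ]
[ -0.0073, 0.0056, -0.0201, 0.0001, -0.1418, 0.0001 ]
[ -0.0101, 0.0056, -0.0188, 0.0001, -0.1418, 0.0001 ]
[ -0.0126, 0.0056, -0.0172, 0.0001, -0.1418, 0.0001 ]
[ -0.0149, 0.0056, -0.0153, 0.0001, -0.1418, 0.0001 ]
[ -0.0170, 0.0056, -0.0130, 0.0001, -0.1418, 0.0001 ]
[ -0.0186, 0.0056, -0.0105, 0.0001, -0.1418, 0.0001 ]
[ -0.0199, 0.0056, -0.0078, 0.0001, -0.1418, 0.0001 ]
[ -0.0208, 0.0056, -0.0049, 0.0001, -0.1418, 0.0001 ]
[ -0.0213, 0.0056, -0.0019, 0.0001, -0.1418, 0.0001 ]
[ -0.0213, 0.0056, 0.0012, 0.0001, -0.1418, 0.0001 ]
[ -0.0210, 0.0056, 0.0042, 0.0001, -0.1418, 0.0001 ]
[ -0.0202, 0.0056, 0.0071, 0.0001, -0.1418, 0.0001 ]
[ -0.0190, 0.0056, 0.0099, 0.0001, -0.1418, 0.0001 ]
```

>>> play_rows([
  [0.0075,0.0056,-0.02,0,-0.142,0,0.085],
  [0.0046,0.0056,-0.021,0,-0.142,0,0.085],
  [0.0016,0.0056,-0.0213,0,-0.142,0,0.085],
  [-0.0014,0.0056,-0.0213,0,-0.142,0,0.085],
  [-0.0044,0.0056,-0.021,0,-0.142,0,0.085],
  [-0.0073,0.0056,-0.02,0,-0.142,0,0.085],
  [-0.01,0.0056,-0.019,0,-0.142,0,0.085],
  [-0.0126,0.0056,-0.017,0,-0.142,0,0.085],
  [-0.015,0.0056,-0.015,0,-0.142,0,0.085],
  [-0.017,0.0056,-0.013,0,-0.142,0,0.085],
])

```text
clock: 1.1
position: [400.3, -414.6, 167.4]
ee_rot: [-0.111, 0.702, -0.695, 0.107]
contact_force: [-0.5, -0.1, -0.4]
gripper_width: 85.2
```

>>> play_rows([
  [-0.0186,0.004,-0.0105,0,-0.142,0,0.06],
  [-0.02,0.004,-0.008,0,-0.142,0,0.06],
  [-0.021,0.004,-0.005,0,-0.142,0,0.06],
  [-0.0213,0.004,-0.002,0,-0.142,0,0.06],
  [-0.0213,0.004,0.001,0,-0.142,0,0.06],
  [-0.021,0.004,0.004,0,-0.142,0,0.06],
  [-0.02,0.004,0.007,0,-0.142,0,0.06],
  [-0.019,0.004,0.01,0,-0.142,0,0.06],
  [0,0,0,0,0,0,0.06],
])

```text
clock: 2.0
position: [515.8, -276.5, 128.9]
ee_rot: [-0.482, 0.525, -0.51, 0.481]
contact_force: [0.6, -1.2, -0.2]
gripper_width: 59.9
```

```bash
python3 - <<'E'
from h import *
g=tip+bx*35
plan([g[0],g[1],100],down(-100.3),0); print(read_state()['joints'].round(2))
plan([g[0],g[1],15],down(-100.3),0)
E
```

```text
pos [ 515.8 -276.5  128.9] dtool [0.0281 0.0283 0.0117] rot [ 0.0182  0.1073 -0.012 ] deg 6.3 F [ 0.6 -1.2 -0.2] w 59.9 t 2.0
[-0.22  0.42 -0.21 -0.01 -0.96  1.73]
pos [ 515.8 -276.5  128.9] dtool [0.0292 0.1133 0.0132] rot [ 0.0182  0.1073 -0.012 ] deg 6.3 F [ 0.6 -1.2 -0.2] w 59.9 t 2.0
```

>>> play_rows([
  [0.014,0.015,0.006,0.009,0.054,-0.006,0.06],
  [0.014,0.013,0.006,0.009,0.054,-0.006,0.06],
  [0,0,0,0,0,0,0.06],
])

```text
clock: 2.3
position: [524.4, -305.3, 99.4]
ee_rot: [-0.451, 0.545, -0.544, 0.451]
contact_force: [-0.3, -0.4, -0.8]
gripper_width: 60.0
```

```bash
python3 - <<'E'
from h import *
g=tip+bx*35
plan([g[0],g[1],15],down(-100.3),0); snap('top','top1'); snap('side','side1')
a=cv2.imread('pics/top1.png')[195:315,320:460];b=cv2.imread('pics/side1.png')[130:270,250:390]
o=np.zeros((420,800,3),np.uint8);o[:342,:399]=cv2.resize(a,(399,342),interpolation=2);o[:400,400:]=cv2.resize(b,(400,400),interpolation=2)
cv2.imwrite('pics/v1.png',o); print(read_state()['joints'].round(2))
E
```

```text
pos [ 524.4 -305.3   99.4] dtool [-0.0005  0.0844  0.0005] rot [ 0.0008 -0.0068  0.0001] deg 0.4 F [-0.3 -0.4 -0.8] w 60.0 t 2.3
[-0.26  0.47 -0.21  0.   -0.89  1.65]
```

View pics/v1.png

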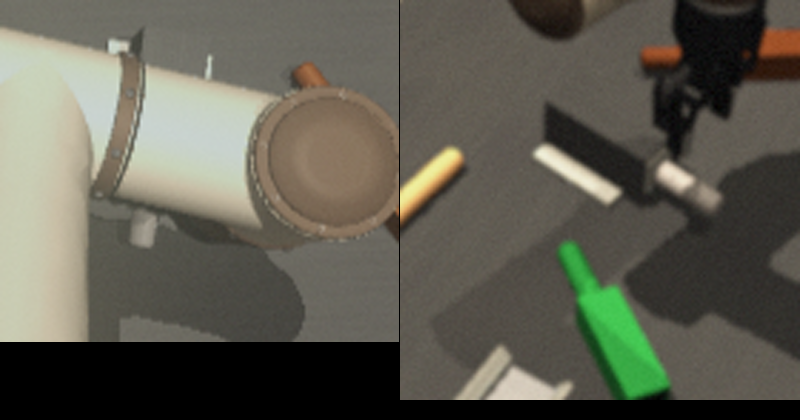

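>>> play_rows([
  [0,0.03,0,0,0,0,0.06],
  [0,0.03,0,0,0,0,0.06],
  [0,0.018,0,0,0,0,0.06],
  [0,0.002,0,0,0,0,0.06],
  [0,0,0,0,0,0,0.06],
])

```text
clock: 2.9
position: [527.8, -305.4, 25.2]
ee_rot: [0.45, -0.54, 0.547, -0.455]
contact_force: [0.1, -0.2, 1.2]
gripper_width: 60.1
```

>>> play_rows([
  [0,0.009,0.003,0,0,0,0.06],
  [0,0,0,0,0,0,0],
  [0,0,0,0,0,0,0],
  [0,0,0,0,0,0,0],
  [0,0,0,0,0,0,0],
  [0,0,0,0,0,0,0],
])

```text
clock: 3.5
position: [533.5, -306.4, 20.1]
ee_rot: [0.449, -0.538, 0.549, -0.456]
contact_force: [1.1, -0.5, -1.7]
gripper_width: 22.2
```

```bash
python3 - <<'E'
from h import *
g=tip+bx*35
plan([g[0],g[1],15],down(-100.3),0)
plan(np.array(read_state()['position'])-bx*116,down(-100.3),0)
E
```

```text
pos [ 533.5 -306.4   20.1] dtool [ 0.0001  0.005  -0.0088] rot [-0.0185 -0.0015  0.0025] deg 1.1 F [ 1.1 -0.5 -1.7] w 22.2 t 3.5
pos [ 533.5 -306.4   20.1] dtool [ 0.0002 -0.0021 -0.116 ] rot [-0.0185 -0.0015  0.0025] deg 1.1 F [ 1.1 -0.5 -1.7] w 22.2 t 3.5
```

>>> play_rows([
  [0,0,0,0,0,0,0.04],
  [0,0,0,0,0,0,0.04],
  [0,0.006,-0.003,-0.018,0,0.002,0.04],
  [0,0.001,0,0,0,0,0],
  [0,0,0,0,0,0,0],
  [0,0,0,0,0,0,0],
  [0,0,0,0,0,0,0],
])

```text
clock: 4.2
position: [531.1, -306.2, 13.7]
ee_rot: [0.453, -0.543, 0.543, -0.453]
contact_force: [0.1, 0.4, 1.0]
gripper_width: 22.1
```

>>> play_rows([
  [0,0,-0.01,0,0,0,0],
  [0,0,-0.015,0,0,0,0],
  [0,0,-0.015,0,0,0,0],
  [0,0,0,0,0,0,0],
])

```text
clock: 4.6
position: [490.1, -298.6, 13.1]
ee_rot: [0.452, -0.542, 0.544, -0.453]
contact_force: [-2.3, 0.5, 1.1]
gripper_width: 22.3
```

>>> play_rows([
  [0,0,-0.016,0,0,0,0],
  [0,0,-0.016,0,0,0,0],
  [0,0,-0.016,0,0,0,0],
  [0,-0.0005,-0.016,0,0,0,0],
  [0,-0.001,-0.016,0,0,0,0],
  [0,0,0,0,0,0,0],
])

```text
clock: 5.2
position: [409.0, -283.9, 13.1]
ee_rot: [0.452, -0.542, 0.544, -0.453]
contact_force: [-0.5, -0.8, -2.1]
gripper_width: 22.4
```

```bash
python3 - <<'E'
from h import *
plan(np.array(read_state()['position'])-bx*10,down(-100.3),0)
snap('side','side2');snap('top','top2')
a=cv2.imread('pics/top2.png')[195:335,320:460];b=cv2.imread('pics/side2.png')[130:270,290:430]
o=np.hstack([cv2.resize(a,(400,400),interpolation=2),cv2.resize(b,(400,400),interpolation=2)])
cv2.imwrite('pics/v2.png',o)
E
```

```text
pos [ 409.  -283.9   13.1] dtool [ 0.   -0.   -0.01] rot [-0.003  -0.0011  0.001 ] deg 0.2 F [-0.5 -0.8 -2.1] w 22.4 t 5.2
```

View pics/v2.png

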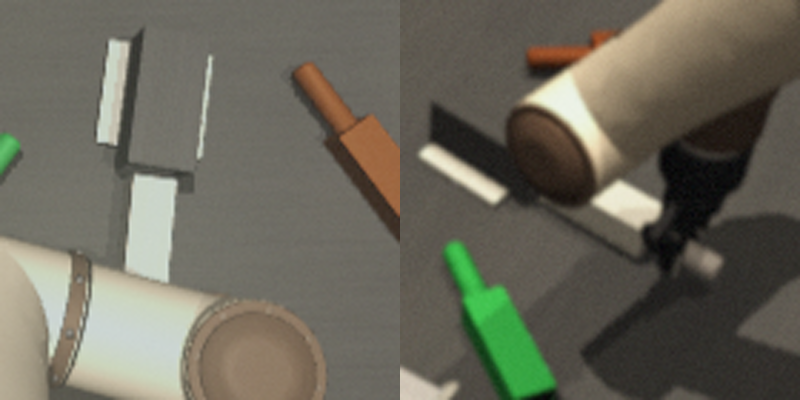

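>>> play_rows([
  [0,0,-0.015,0,0,0,0],
  [0,0,-0.013,0,0,0,0],
  [0,0.004,0,0,0,0,0],
  [0,0.004,0,0,0,0,0],
  [0,0.002,0,0,0,0,0],
  [0,0,0,0,0,0,0],
])

```text
clock: 5.9
position: [389.0, -281.1, 2.0]
ee_rot: [0.452, -0.538, 0.546, -0.455]
contact_force: [0.5, -0.3, -2.1]
gripper_width: 22.2
```

>>> play_rows([
  [0,0.0015,-0.004,0,0,0,0],
  [0,0.001,0,0,0,0,0],
  [0,0.001,0,0,0,0,0],
  [0,0,0,0,0,0,0],
])

```text
clock: 6.3
position: [385.9, -280.7, 0.7]
ee_rot: [0.453, -0.538, 0.546, -0.456]
contact_force: [0.5, 0.5, -3.2]
gripper_width: 22.2
```

>>> play_rows([
  [0,0,0,0,0,0,0.06],
  [0,0,0,0,0,0,0.06],
  [0,0,0,0,0,0,0.06],
  [0,-0.03,0,0,0,0,0.075],
  [0,-0.035,0,0,0,0,0.075],
  [0,-0.03,0.02,0,0,0,0.075],
  [0,0,0.04,0,0,0,0.075],
  [0,0,0.025,0,0,0,0.075],
  [0,0,0,0,0,0,0.075],
])

```text
clock: 7.2
position: [472.5, -296.2, 102.0]
ee_rot: [0.452, -0.536, 0.548, -0.457]
contact_force: [-0.5, 0.4, -0.1]
gripper_width: 74.7
```

```bash
python3 - <<'E'
from h import *
m=np.array([385.9,-280.7,0])+bx*(127.5-42)
print(m)
plan([m[0],m[1],70],down(-100.3),0)
snap('side','side3')
b=cv2.imread('pics/side3.png')[130:270,310:450]
cv2.imwrite('pics/v3.png',cv2.resize(b,(560,560),interpolation=2))
E
```

```text
[ 470.02217074 -295.98758939    0.        ]
pos [ 472.5 -296.2  102. ] dtool [ 0.      0.0319 -0.003 ] rot [-0.0179  0.0048  0.0055] deg 1.1 F [-0.5  0.4 -0.1] w 74.7 t 7.2
```

View pics/v3.png

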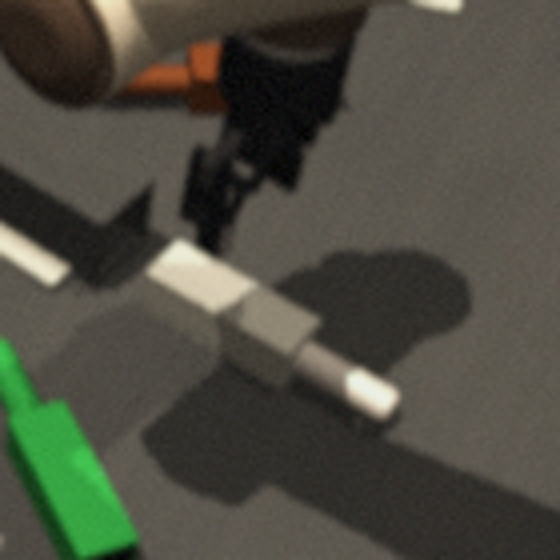

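```bash
python3 - <<'E'
from h import *
P=lambda x,y,z:ray('side3',310+x/4,130+y/4,z)
t=P(388,398,20); c=[P(180,238,40),P(148,272,40),P(322,322,40),P(286,352,40)]
print(t.round(1),[k.round(1) for k in c],np.mean(c,0).round(1))
E
```

```text
[ 349.  -278.4   20. ] [array([ 521.5, -320.2,   40. ]), array([ 526.4, -280.2,   40. ]), array([ 407.7, -299.5,   40. ]), array([ 417.7, -263.3,   40. ])] [ 468.3 -290.8   40. ]
```

>>> play_rows([
  [0,0.02,-0.003,-0.018,0.005,0.005,0.07],
  [0,0.025,0,0,0,0,0.07],
  [0,0.022,0,0,0,0,0.07],
  [0,0.008,0,0,0,0,0.07],
  [0,0,0,0,0,0,0.07],
])

```text
clock: 7.75
position: [463.3, -294.3, 23.8]
ee_rot: [-0.453, 0.546, -0.541, 0.451]
contact_force: [-0.0, -0.9, 0.2]
gripper_width: 70.4
```

```bash
python3 - <<'E'
from h import *
plan([470,-294.5,17],down(-100.3),0)
E
```

```text
pos [ 463.3 -294.3   23.8] dtool [-0.001   0.0068  0.0067] rot [ 0.0062 -0.0028 -0.0014] deg 0.4 F [-0.  -0.9  0.2] w 70.4 t 7.75
```

>>> play_rows([
  [-0.001,0.0065,0.0065,0.006,-0.003,-0.001,0.07],
  [0,0,0,0,0,0,0.07],
  [0,0,0,0,0,0,0.0],
  [0,0,0,0,0,0,0],
  [0,0,0,0,0,0,0],
  [0,0,0,0,0,0,0],
  [0,0,0,0,0,0,0],
])

```text
clock: 8.45
position: [471.6, -294.8, 20.0]
ee_rot: [0.452, -0.541, 0.544, -0.455]
contact_force: [0.6, -0.7, -1.9]
gripper_width: 38.9
```

```bash
python3 - <<'E'
from h import *
s=read_state(); print(R.from_quat(s['ee_rot']).as_matrix().round(3),s['joints'].round(2))
plan([470,-294.5,17],down(-100.3),0)
E
```

```text
[[-0.178  0.006  0.984]
 [-0.984 -0.001 -0.178]
 [ 0.    -1.     0.006]] [-0.27  0.51 -0.41 -0.   -0.64  1.66]
pos [ 471.6 -294.8   20. ] dtool [-0.      0.0029 -0.0017] rot [-0.0061  0.0004  0.0001] deg 0.3 F [ 0.6 -0.7 -1.9] w 38.9 t 8.45
```

>>> play_rows([
  [0,-0.01,0,0,0,0,0],
  [0,-0.025,0,0,0,0,0],
  [0,-0.035,0,0,0,0,0],
  [0,-0.04,0,0,0,0,0],
  [0,-0.035,0,0,0,0,0],
  [0,-0.02,0,0,0,0,0],
  [0,-0.01,0,0,0,0,0],
])

```text
clock: 9.15
position: [467.0, -293.6, 200.7]
ee_rot: [-0.453, 0.545, -0.542, 0.452]
contact_force: [0.8, 0.2, -3.2]
gripper_width: 38.8
```

```bash
python3 - <<'E'
from h import *
g=ro-ry*184
plan([g[0],g[1],190],down(178),16)
E
```

```text
pos [ 467.  -293.6  200.7] dtool [-0.3588  0.0115 -0.0154] rot [4.8000e-03 1.4241e+00 9.0000e-04] deg 81.6 F [ 0.8  0.2 -3.2] w 38.8 t 9.15
[ -0.0224, 0.0007, -0.0010, 0.0003, 0.0890, 0.0001 ]
[ -0.0222, 0.0007, -0.0030, 0.0003, 0.0890, 0.0001 ]
[ -0.0219, 0.0007, -0.0049, 0.0003, 0.0890, 0.0001 ]
[ -0.0214, 0.0007, -0.0068, 0.0003, 0.0890, 0.0001 ]
[ -0.0207, 0.0007, -0.0087, 0.0003, 0.0890, 0.0001 ]
[ -0.0198, 0.0007, -0.0105, 0.0003, 0.0890, 0.0001 ]
[ -0.0188, 0.0007, -0.0122, 0.0003, 0.0890, 0.0001 ]
[ -0.0176, 0.0007, -0.0139, 0.0003, 0.0890, 0.0001 ]
[ -0.0163, 0.0007, -0.0154, 0.0003, 0.0890, 0.0001 ]
[ -0.0149, 0.0007, -0.0168, 0.0003, 0.0890, 0.0001 ]
[ -0.0134, 0.0007, -0.0180, 0.0003, 0.0890, 0.0001 ]
[ -0.0117, 0.0007, -0.0192, 0.0003, 0.0890, 0.0001 ]
[ -0.0100, 0.0007, -0.0201, 0.0003, 0.0890, 0.0001 ]
[ -0.0081, 0.0007, -0.0209, 0.0003, 0.0890, 0.0001 ]
[ -0.0062, 0.0007, -0.0216, 0.0003, 0.0890, 0.0001 ]
[ -0.0043, 0.0007, -0.0220, 0.0003, 0.0890, 0.0001 ]
```

>>> play_rows([
  [-0.0224,0,-0.001,0,0.089,0,0],
  [-0.0222,0,-0.003,0,0.089,0,0],
  [-0.022,0,-0.005,0,0.089,0,0],
  [-0.0214,0,-0.007,0,0.089,0,0],
  [-0.0207,0,-0.009,0,0.089,0,0],
  [-0.02,0,-0.0105,0,0.089,0,0],
  [-0.019,0,-0.012,0,0.089,0,0],
  [-0.0176,0,-0.014,0,0.089,0,0],
  [-0.016,0,-0.0154,0,0.089,0,0],
  [-0.015,0,-0.017,0,0.089,0,0],
])

```text
clock: 10.15
position: [495.5, -64.9, 197.7]
ee_rot: [-0.164, 0.692, -0.686, 0.154]
contact_force: [0.5, -0.6, -2.2]
gripper_width: 38.8
```

```bash
python3 - <<'E'
from h import *
g=ro-ry*184
plan([g[0],g[1],190],down(178),6)
E
```

```text
pos [495.5 -64.9 197.7] dtool [-0.0748  0.008  -0.1048] rot [0.0082 0.4891 0.0145] deg 28.0 F [ 0.5 -0.6 -2.2] w 38.8 t 10.15
[ -0.0125, 0.0013, -0.0175, 0.0014, 0.0815, 0.0024 ]
[ -0.0110, 0.0013, -0.0184, 0.0014, 0.0815, 0.0024 ]
[ -0.0095, 0.0013, -0.0193, 0.0014, 0.0815, 0.0024 ]
[ -0.0079, 0.0013, -0.0200, 0.0014, 0.0815, 0.0024 ]
[ -0.0062, 0.0013, -0.0205, 0.0014, 0.0815, 0.0024 ]
[ -0.0045, 0.0013, -0.0210, 0.0014, 0.0815, 0.0024 ]
```

>>> play_rows([
  [-0.0125,0.001,-0.0175,0.0014,0.08,0.0024,0],
  [-0.011,0.001,-0.0184,0.0014,0.08,0.0024,0],
  [-0.0095,0.001,-0.0193,0.0014,0.08,0.0024,0],
  [-0.008,0.001,-0.02,0.0014,0.08,0.0024,0],
  [-0.006,0.001,-0.0205,0.0014,0.08,0.0024,0],
  [0,0,-0.004,0,0,0,0],
  [0,0,0,0,0,0,0],
])

```text
clock: 10.85
position: [508.0, 50.4, 187.4]
ee_rot: [0.02, -0.706, 0.708, -0.008]
contact_force: [-0.2, 0.7, -2.9]
gripper_width: 38.7
```

```bash
python3 - <<'E'
from h import *
g=ro-ry*184
plan([g[0],g[1],170],down(178),0)
snap('top','top4'); snap('side','side4')
a=cv2.imread('pics/top4.png')[215:335,60:270];b=cv2.imread('pics/side4.png')[220:400,170:350]
o=np.zeros((600,800,3),np.uint8);o[:240,:420]=cv2.resize(a,(420,240),interpolation=2);o[:,420:][:380,:380]=cv2.resize(b,(380,380),interpolation=2)
cv2.imwrite('pics/v4.png',o[:400])
E
```

```text
pos [508.   50.4 187.4] dtool [-0.0094  0.0172 -0.0114] rot [-0.0019  0.0741  0.0174] deg 4.4 F [-0.2  0.7 -2.9] w 38.7 t 10.85
```

View pics/v4.png

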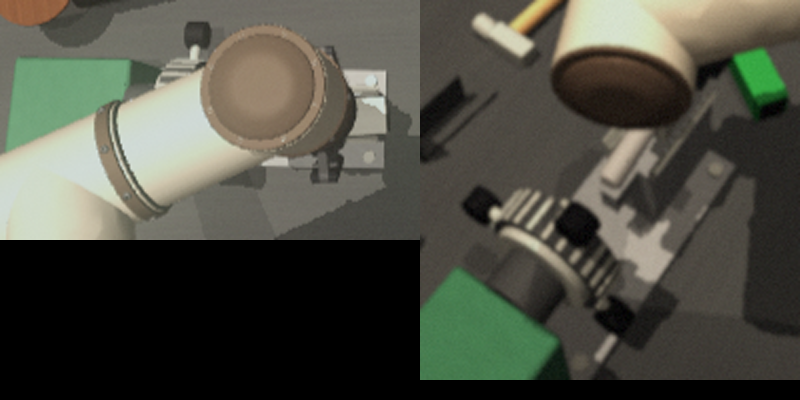

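>>> play_rows([
  [-0.005,0.002,-0.006,-0.001,0.037,0.009,0],
  [-0.0045,0.002,-0.0055,-0.001,0.037,0.009,0],
  [0,0.012,0,0,0,0,0],
  [0,0.012,0,0,0,0,0],
  [0,0,0,0,0,0,0],
])

```text
clock: 11.45
position: [515.7, 57.0, 157.4]
ee_rot: [-0.014, -0.707, 0.707, 0.015]
contact_force: [0.3, 0.4, -2.9]
gripper_width: 38.6
```

```bash
python3 - <<'E'
from h import *
g=ro-ry*184
plan([g[0],g[1],145],down(178.1),0)
E
```

```text
pos [515.7  57.  157.4] dtool [-0.0007  0.0124 -0.0052] rot [-0.0006 -0.0073  0.0014] deg 0.4 F [ 0.3  0.4 -2.9] w 38.6 t 11.45
```

>>> play_rows([
  [-0.0006,0.006,-0.002,0,-0.007,0.001,0],
  [0,0.006,-0.002,0,0,0,0],
  [0,0.005,0,0,0,0,0],
  [0,0.004,0,0,0,0,0],
  [0,0,0,0,0,0,0],
])

```text
clock: 11.95
position: [516.4, 59.9, 134.6]
ee_rot: [-0.011, -0.707, 0.707, 0.012]
contact_force: [1.3, 0.9, -2.7]
gripper_width: 38.8
```

>>> play_rows([
  [0,0.002,0,0,0,0,0],
  [0,0.0015,0,0,0,0,0],
  [0,0.001,0,0,0,0,0],
  [0,0,0,0,0,0,0],
])

```text
clock: 12.35
position: [516.7, 60.1, 130.3]
ee_rot: [-0.011, -0.707, 0.707, 0.011]
contact_force: [-0.1, 0.1, -4.0]
gripper_width: 39.0
```

>>> play_rows([
  [0,0,-0.008,0,0,0,0],
  [0,0,-0.01,0,0,0,0],
  [0,0,-0.01,0,0,0,0],
  [0,0,-0.01,0,0,0,0],
  [0,0,-0.01,0,0,0,0],
  [0,0,0,0,0,0,0],
])

```text
clock: 12.95
position: [518.9, 113.3, 130.8]
ee_rot: [0.012, 0.707, -0.707, -0.01]
contact_force: [-0.9, -0.3, -2.2]
gripper_width: 38.5
```

```bash
python3 - <<'E'
from h import *
g=ro-ry*117.5
plan([g[0],g[1],130],down(178.1),0)
E
```

```text
pos [518.9 113.3 130.8] dtool [ 0.0005  0.0008 -0.0152] rot [ 0.0001  0.002  -0.0019] deg 0.2 F [-0.9 -0.3 -2.2] w 38.5 t 12.95
```

>>> play_rows([
  [0,0,-0.006,0,0,0,0],
  [0,0,-0.003,0,0,0,0],
  [0,0,-0.002,0,0,0,0],
  [0,0,-0.002,0,0,0,0],
])

```text
clock: 13.35
position: [519.0, 127.4, 130.6]
ee_rot: [-0.011, -0.707, 0.707, 0.011]
contact_force: [-0.1, 0.4, -2.7]
gripper_width: 38.6
```

>>> play_rows([
  [0,0,-0.002,0,0,0,0],
  [0,0,-0.002,0,0,0,0],
])

```text
clock: 13.55
position: [519.1, 131.4, 130.6]
ee_rot: [-0.011, -0.707, 0.707, 0.011]
contact_force: [-0.1, -0.9, -3.6]
gripper_width: 38.9
```

>>> play_rows([
  [0,0,-0.002,0,0,0,0],
  [0,0,-0.002,0,0,0,0],
  [0,0,-0.002,0,0,0,0],
])

```text
clock: 13.85
position: [518.6, 133.0, 130.9]
ee_rot: [-0.011, -0.704, 0.71, 0.013]
contact_force: [1.5, -7.9, -0.6]
gripper_width: 38.9
```

>>> play_rows([
  [0,0,-0.003,0,0,0,0],
  [0,0,-0.004,0,0,0,0],
  [0,0,-0.004,0,0,0,0],
])

```text
clock: 14.15
position: [518.0, 133.0, 132.2]
ee_rot: [-0.011, -0.697, 0.716, 0.017]
contact_force: [3.9, -15.9, -0.2]
gripper_width: 38.9
```

```bash
python3 - <<'E'
from h import *
p=read_state()['position']
plan([518.8,133,129.8],down(178.1),0)
E
```

```text
pos [518.  133.  132.2] dtool [-0.0008  0.0024 -0.0001] rot [-0.0271 -0.0061  0.0085] deg 1.7 F [  3.9 -15.9  -0.2] w 38.9 t 14.15
```

>>> play_rows([
  [-0.0008,0.001,0,-0.027,-0.006,0.008,0],
  [0,0.001,0,0,0,0,0],
  [0,0.001,-0.0005,0,0,0,0],
  [0,0,0,0,0,0,0],
])

```text
clock: 14.55
position: [519.2, 131.7, 130.1]
ee_rot: [-0.012, -0.706, 0.708, 0.012]
contact_force: [0.9, 0.9, -2.9]
gripper_width: 38.8
```

>>> play_rows([
  [0,0,-0.002,0,0,0,0],
  [0,0,-0.001,0,0,0,0.055],
  [0,0,0,0,0,0,0.055],
  [0,0,0,0,0,0,0.055],
  [0,-0.02,0,0,0,0,0.055],
  [0,-0.025,0.01,0,0,0,0.055],
  [0,-0.01,0.03,0,0,0,0],
  [0,0,0.03,0,0,0,0],
  [0,0,0.018,0,0,0,0],
  [0,0,0,0,0,0,0],
])

```text
clock: 15.55
position: [519.8, 49.0, 190.1]
ee_rot: [0.013, 0.707, -0.707, -0.007]
contact_force: [-0.3, 0.6, -0.1]
gripper_width: 0.1
```

```bash
python3 - <<'E'
from h import *
plan([516.5,45,124],down(178.1),0)
snap('side','side5');snap('top','top5')
a=cv2.imread('pics/top5.png')[215:335,60:270];b=cv2.imread('pics/side5.png')[220:400,170:350]
o=np.zeros((600,800,3),np.uint8);o[:240,:420]=cv2.resize(a,(420,240),interpolation=2);o[:,420:][:380,:380]=cv2.resize(b,(380,380),interpolation=2)
cv2.imwrite('pics/v5.png',o[:400])
E
```

```text
pos [519.8  49.  190.1] dtool [0.0038 0.0661 0.0041] rot [ 0.0004  0.0055 -0.0091] deg 0.6 F [-0.3  0.6 -0.1] w 0.1 t 15.55
```

View pics/v5.png

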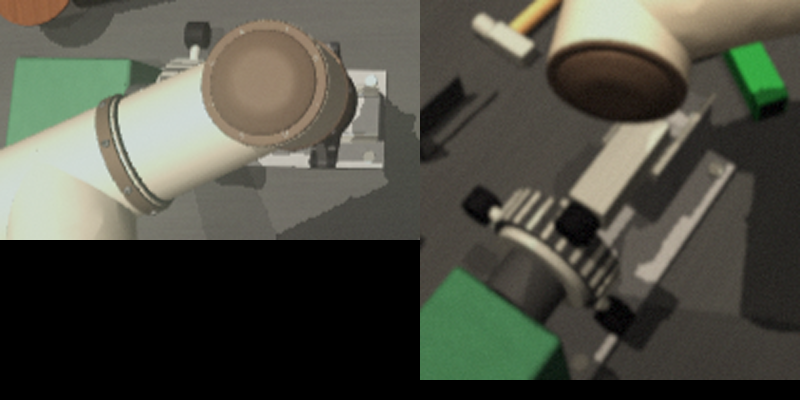

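>>> play_rows([
  [0.002,0.025,0.003,0,0.005,-0.009,0],
  [0.0018,0.025,0.001,0,0,0,0],
  [0,0.015,0,0,0,0,0],
  [0,0,0,0,0,0,0],
  [0,0,-0.005,0,0,0,0],
  [0,0,-0.005,0,0,0,0],
  [0,0,-0.003,0,0,0,0],
])

```text
clock: 16.35
position: [519.8, 65.5, 125.5]
ee_rot: [0.011, 0.708, -0.706, -0.007]
contact_force: [-0.9, -13.3, -0.6]
gripper_width: -0.2
```

>>> play_rows([
  [0,0,-0.002,0,0,0,0],
  [0,0,-0.003,0,0,0,0],
])

```text
clock: 16.55
position: [518.2, 65.5, 126.2]
ee_rot: [-0.008, -0.704, 0.71, 0.008]
contact_force: [4.3, -17.9, -1.1]
gripper_width: 0.3
```

```bash
python3 - <<'E'
from h import *
for y0 in(244,):
  for s in(0,0.2):
    for n,a in(('a',120),('b',240),('c',0)):
      t=np.radians(a)-s; p=np.array([523,y0,130])+rx*95*np.cos(t)-ry*14+[0,0,95*np.sin(t)]
      u=proj('top0',p); v=proj('side0',p); print(s,n,p.round(0),'topcrop',((u-[55,215])*3.8).round(0),'side v5',((v-[170,220])*380/180+[420,0]).round(0))
p=read_state(); print(p['contact_force'])
E
```

```text
0 a [475. 232. 212.] topcrop [326. 289.] side v5 [597. 231.]
0 b [475. 232.  48.] topcrop [414. 290.] side v5 [607. 306.]
0 c [617. 227. 130.] topcrop [391.  62.] side v5 [482. 192.]
0.2 a [492. 231. 220.] topcrop [323. 258.] side v5 [579. 217.]
0.2 b [460. 232.  59.] topcrop [407. 314.] side v5 [620. 310.]
0.2 c [616. 227. 111.] topcrop [400.  69.] side v5 [487. 202.]
[  4.28144597 -17.86177344  -1.06311968]
```

>>> play_rows([
  [0,0,0.006,0,0,0,0],
  [0,-0.004,0.006,0,0,0,0],
  [0,-0.03,0,0,0,0,0],
  [0,-0.045,0,0,0,0,0],
  [0,-0.045,0,0,0,0,0],
  [0,-0.02,0,0,0,0,0],
  [0,0,0,0,0,0,0],
])

```text
clock: 17.25
position: [518.6, 54.9, 280.6]
ee_rot: [-0.01, -0.705, 0.709, 0.006]
contact_force: [0.9, -0.7, -0.5]
gripper_width: -0.4
```

```bash
python3 - <<'E'
from h import *
plan([446,230,280],down(178),0)
E
```

```text
pos [518.6  54.9 280.6] dtool [ 0.0766 -0.001  -0.1734] rot [-0.0058  0.0124 -0.0068] deg 0.9 F [ 0.9 -0.7 -0.5] w -0.4 t 17.25
```

>>> play_rows([
  [0.01,0,-0.023,-0.006,0.012,-0.007,0],
  [0.016,0,-0.035,0,0,0,0],
  [0.016,0,-0.035,0,0,0,0],
  [0.016,0,-0.035,0,0,0,0],
  [0.011,0,-0.025,0,0,0,0],
  [0.004,0,-0.012,0,0,0,0],
  [0,0,0,0,0,0,0],
])

```text
clock: 17.95
position: [447.1, 228.0, 277.9]
ee_rot: [0.012, 0.708, -0.706, -0.014]
contact_force: [-0.3, -0.2, 0.1]
gripper_width: 0.2
```

```bash
python3 - <<'E'
from h import *
plan([446,230,205],down(178),0)
E
```

```text
pos [447.1 228.  277.9] dtool [ 0.0009  0.0729 -0.0017] rot [ 0.0034 -0.003   0.0027] deg 0.3 F [-0.3 -0.2  0.1] w 0.2 t 17.95
```

>>> play_rows([
  [0.001,0.02,-0.001,0.003,-0.003,0.002,0],
  [0,0.03,-0.001,0,0,0,0],
  [0,0.018,0,0,0,0,0],
  [0,0.002,0,0,0,0,0],
  [-0.004,0,0,0,0,0,0],
  [-0.005,0,0,0,0,0,0],
])

```text
clock: 18.55
position: [456.9, 226.4, 206.1]
ee_rot: [0.013, 0.707, -0.707, -0.013]
contact_force: [-0.2, -0.0, -0.1]
gripper_width: -0.1
```

>>> play_rows([
  [-0.004,0,-0.002,0,0,0,0],
  [-0.004,0,-0.001,0,0,0,0],
  [-0.004,0,0,0,0,0,0],
])

```text
clock: 18.85
position: [467.0, 227.3, 209.4]
ee_rot: [-0.011, -0.706, 0.708, 0.017]
contact_force: [-8.4, 2.2, 6.8]
gripper_width: 0.3
```

>>> play_rows([
  [-0.004,0,0,0,0,0,0],
  [-0.004,0,0,0,0,0,0],
  [-0.004,0,0,0,0,0,0],
])

```text
clock: 19.15
position: [476.1, 227.0, 213.3]
ee_rot: [-0.009, -0.707, 0.707, 0.019]
contact_force: [-6.2, 0.6, 4.5]
gripper_width: 0.0
```

>>> play_rows([
  [-0.006,0.001,-0.001,0,0,0,0],
  [-0.006,0.001,-0.001,0,0,0,0],
  [-0.006,0.001,0,0,0,0,0],
  [-0.006,0.001,0,0,0,-0.03,0],
  [-0.006,0.001,0,0,0,-0.03,0],
  [-0.006,0.001,0,0,0,-0.03,0],
])

```text
clock: 19.75
position: [507.5, 226.7, 218.0]
ee_rot: [-0.028, 0.706, -0.706, -0.053]
contact_force: [-5.6, -0.3, 5.9]
gripper_width: -0.2
```

```bash
python3 - <<'E'
from h import *
s=read_state();print(R.from_quat(s['ee_rot']).as_matrix().round(3))
E
```

```text
[[-0.993 -0.114 -0.035]
 [ 0.035  0.003 -0.999]
 [ 0.114 -0.993  0.001]]
```

>>> play_rows([
  [-0.005,0.004,-0.001,0,0,-0.045,0],
  [-0.006,0.003,-0.001,0,0,-0.045,0],
  [-0.006,0.003,0,0,0,-0.045,0],
])

```text
clock: 20.05
position: [522.1, 227.8, 212.8]
ee_rot: [-0.079, 0.703, -0.7, -0.101]
contact_force: [-4.1, 0.6, 6.4]
gripper_width: -0.2
```

```bash
cat >> h.py <<'E'
def kn():
    s=read_state(); m=R.from_quat(s['ee_rot']).as_matrix(); p=s['position']; F=s['contact_force']
    n=-m[:,0]; tl=np.degrees(np.arctan2(-m[0,1],-m[2,1]))
    # knob centre on circle, at offset 28 along n from tool line
    ax=np.array([522.5,130.]); N=np.array([n[0],n[2]]); N/=np.linalg.norm(N); D=np.array([m[0,1],m[2,1]]); D/=np.linalg.norm(D)
    q=np.array([p[0],p[2]])+28*N-ax; b=q@D; k=-b-np.sqrt(0j+b*b-(q@q-95**2)); 
    h=-k.real; th=np.arctan2(*(q-D*h)[::-1]); t=np.array([np.sin(th),-np.cos(th)])
    print('TCP',p.round(1),'tilt',tl.round(1),'contact above tcp',h.round(1),'knob deg',np.degrees(th).round(1),'sleeve',(np.radians(120)-th).round(3),'F',F.round(1),'Ft',(-F[0]*t[0]-F[2]*t[1]).round(2),'t',s['clock'])
E
python3 -c "
from h import *
kn()"
```

```text
TCP [522.1 227.8 212.8] tilt 14.6 contact above tcp 14.7 knob deg 71.4 sleeve 0.849 F [-4.1  0.6  6.4] Ft 5.88 t 20.05
```

>>> play_rows([
  [-0.006,0.001,-0.001,0,0,-0.05,0],
  [-0.006,0.001,0,0,0,-0.05,0],
  [-0.006,0.001,0,0,0,-0.05,0],
])

```text
clock: 20.35
position: [537.5, 227.2, 211.0]
ee_rot: [-0.135, 0.694, -0.69, -0.155]
contact_force: [-4.7, 1.6, 4.9]
gripper_width: 0.0
```

```bash
python3 -c "
from h import *
kn(); print(read_state()['joints'].round(2))"
```

```text
TCP [537.5 227.2 211. ] tilt 23.7 contact above tcp 14.3 knob deg 60.7 sleeve 1.034 F [-4.7  1.6  4.9] Ft 6.49 t 20.35
[ 0.55  0.53  0.22 -0.22 -1.61 -0.55]
```

>>> play_rows([
  [-0.005,0.001,0,0,0,-0.05,0],
  [-0.005,0.001,0,0,0,-0.05,0],
])

```text
clock: 20.55
position: [545.8, 226.8, 209.2]
ee_rot: [-0.173, 0.687, -0.68, -0.19]
contact_force: [-3.5, -0.4, 4.8]
gripper_width: 0.0
```

```bash
python3 -c "
from h import *
kn()"
```

```text
TCP [545.8 226.8 209.2] tilt 29.7 contact above tcp 14.3 knob deg 54.8 sleeve 1.137 F [-3.5 -0.4  4.8] Ft 5.68 t 20.55
```

>>> play_rows([
  [-0.0025,0.001,0,0,0,-0.02,0],
  [-0.0025,0.001,0,0,0,-0.02,0],
])

```text
clock: 20.75
position: [549.8, 226.5, 207.1]
ee_rot: [-0.188, 0.683, -0.676, -0.204]
contact_force: [-1.9, 1.2, 6.3]
gripper_width: 0.3
```

```bash
python3 -c "
from h import *
kn()"
```

```text
TCP [549.8 226.5 207.1] tilt 32.2 contact above tcp 14.6 knob deg 51.7 sleeve 1.191 F [-1.9  1.2  6.3] Ft 5.36 t 20.75
```

>>> play_rows([
  [-0.0025,0.001,0,0,0,-0.02,0],
])

```text
clock: 20.85
position: [551.6, 226.4, 206.5]
ee_rot: [-0.195, 0.681, -0.674, -0.211]
contact_force: [-3.0, 0.1, 5.2]
gripper_width: -0.3
```

>>> play_rows([
  [-0.0025,0.001,0,0,0,-0.02,0],
])

```text
clock: 20.95
position: [553.1, 226.3, 206.0]
ee_rot: [-0.202, 0.679, -0.671, -0.217]
contact_force: [-4.0, -0.2, 5.6]
gripper_width: 0.2
```

```bash
python3 -c "
from h import *
kn()"
```

```text
TCP [553.1 226.3 206. ] tilt 34.5 contact above tcp 14.5 knob deg 49.4 sleeve 1.233 F [-4.  -0.2  5.6] Ft 6.64 t 20.95
```

>>> play_rows([
  [-0.0025,0.001,0,0,0,-0.02,0],
])

```text
clock: 21.05
position: [554.5, 226.2, 205.4]
ee_rot: [-0.21, 0.677, -0.669, -0.223]
contact_force: [-2.6, 0.9, 5.4]
gripper_width: 0.2
```

>>> play_rows([
  [-0.002,0.001,0,0,0,-0.02,0],
])

```text
clock: 21.15
position: [555.5, 226.2, 205.1]
ee_rot: [-0.217, 0.675, -0.667, -0.23]
contact_force: [-3.2, 0.3, 5.6]
gripper_width: 0.1
```

```bash
python3 -c "
from h import *
kn()"
```

```text
TCP [555.5 226.2 205.1] tilt 36.8 contact above tcp 14.6 knob deg 47.5 sleeve 1.265 F [-3.2  0.3  5.6] Ft 6.19 t 21.15
```

>>> play_rows([
  [-0.0025,0.001,0,0,0,-0.015,0],
])

```text
clock: 21.25
position: [556.9, 226.1, 204.5]
ee_rot: [-0.222, 0.673, -0.665, -0.234]
contact_force: [-1.9, -0.2, 5.3]
gripper_width: 0.1
```

>>> play_rows([
  [-0.0025,0.001,0,0,0,-0.015,0],
])

```text
clock: 21.35
position: [558.2, 226.0, 203.9]
ee_rot: [-0.228, 0.672, -0.663, -0.239]
contact_force: [-2.6, -0.1, 5.7]
gripper_width: 0.0
```

>>> play_rows([
  [-0.0025,0.001,0,0,0,-0.015,0],
])

```text
clock: 21.45
position: [559.3, 226.0, 203.3]
ee_rot: [-0.234, 0.67, -0.662, -0.243]
contact_force: [-1.9, 0.0, 6.1]
gripper_width: 0.2
```

```bash
python3 -c "
from h import *
kn()"
```

```text
TCP [559.3 226.  203.3] tilt 39.4 contact above tcp 14.5 knob deg 44.6 sleeve 1.316 F [-1.9  0.   6.1] Ft 5.67 t 21.45
```

>>> play_rows([
  [-0.0025,0.0005,0,0,0,-0.015,0],
])

```text
clock: 21.55
position: [560.2, 225.9, 203.0]
ee_rot: [-0.24, 0.668, -0.66, -0.248]
contact_force: [-5.9, 0.1, 4.7]
gripper_width: -0.1
```

>>> play_rows([
  [-0.0025,0.0005,0,0,0,-0.015,0],
])

```text
clock: 21.65
position: [560.8, 225.8, 202.9]
ee_rot: [-0.246, 0.665, -0.657, -0.253]
contact_force: [-5.7, 0.4, 5.6]
gripper_width: -0.1
```

>>> play_rows([
  [-0.0025,0.0005,0,0,0,-0.015,0],
])

```text
clock: 21.75
position: [561.1, 225.7, 202.9]
ee_rot: [-0.253, 0.663, -0.655, -0.259]
contact_force: [-5.9, 0.3, 7.3]
gripper_width: -0.2
```

```bash
python3 -c "
from h import *
kn()"
```

```text
TCP [561.1 225.7 202.9] tilt 42.4 contact above tcp 14.8 knob deg 43.2 sleeve 1.341 F [-5.9  0.3  7.3] Ft 9.35 t 21.75
```

>>> play_rows([
  [-0.0027,0,0,0,0,-0.004,0],
])

```text
clock: 21.85
position: [561.6, 225.7, 202.9]
ee_rot: [-0.257, 0.661, -0.655, -0.261]
contact_force: [-9.2, 0.8, 5.0]
gripper_width: -0.0
```

```bash
python3 -c "
from h import *
kn()"
```

```text
TCP [561.6 225.7 202.9] tilt 43.0 contact above tcp 14.8 knob deg 42.9 sleeve 1.346 F [-9.2  0.8  5. ] Ft 9.98 t 21.85
```

>>> play_rows([
  [-0.0028,0,0,0,0,0,0],
])

```text
clock: 21.95
position: [561.8, 225.6, 202.8]
ee_rot: [-0.26, 0.66, -0.654, -0.262]
contact_force: [-8.4, 0.8, 6.3]
gripper_width: 0.1
```

```bash
python3 -c "
from h import *
kn()"
```

```text
TCP [561.8 225.6 202.8] tilt 43.3 contact above tcp 14.8 knob deg 42.7 sleeve 1.349 F [-8.4  0.8  6.3] Ft 10.31 t 21.95
```

>>> play_rows([
  [0.005,0,0,0,0,0,0],
  [0.008,0,0,0,0,0,0],
  [0,0,0,0,0,0,0],
  [0,0,0,0,0,0,0],
])

```text
clock: 22.35
position: [553.2, 226.2, 212.2]
ee_rot: [-0.257, 0.662, -0.654, -0.26]
contact_force: [0.3, -0.6, 0.1]
gripper_width: -0.1
```

```bash
python3 -c "
from h import *
kn()"
```

```text
TCP [553.2 226.2 212.2] tilt 42.9 contact above tcp 13.7 knob deg 50.4 sleeve 1.214 F [ 0.3 -0.6  0.1] Ft -0.14 t 22.35
```

>>> play_rows([
  [0.003,-0.03,0,0,0,0,0],
  [0,-0.04,0,0,0,0,0],
  [0,-0.04,0,0,0,0.1,0],
  [0.02,-0.03,0.02,0,0,0.12,0],
  [0.035,-0.02,0.03,0,0,0.12,0],
  [0.04,0,0.03,0,0,0.12,0],
  [0.04,0,0.03,0,0,0.12,0],
  [0.04,0,0.03,0,0,0.1,0],
  [0.02,0,0.04,0,0,0,0],
  [0,0,0.04,0,0,0,0],
])

```text
clock: 23.35
position: [472.0, 1.4, 395.3]
ee_rot: [-0.015, 0.708, -0.706, -0.016]
contact_force: [1.6, -0.2, 0.5]
gripper_width: 0.1
```

>>> play_rows([
  [0,0,0.045,0,0,0,0],
  [0,0,0.045,0,0,0,0],
  [0,0,0.045,0,0,0,0],
  [0,0,0.045,0,0,0,0],
  [0,0,0.045,0,0,0,0],
  [0,0,0.045,0,0,0,0],
  [0,0,0.03,0,0,0,0],
  [0,0,0,0,0,0,0],
])

```text
clock: 24.15
position: [467.1, -315.1, 398.3]
ee_rot: [-0.009, 0.708, -0.706, -0.012]
contact_force: [-0.8, 1.2, 0.1]
gripper_width: -0.2
```

```bash
python3 - <<'E'
from h import *
print(read_state()['contact_force'],read_state()['position'])
snap('side','side6');snap('top','top6')
a=cv2.imread('pics/top6.png');b=cv2.imread('pics/side6.png')[250:400,190:340]
o=np.zeros((600,800,3),np.uint8);o[:300,:400]=cv2.resize(a,(400,300),interpolation=3);o[300:529,:400]=cv2.resize(a[215:335,60:270],(400,229),interpolation=2);o[:400,400:]=cv2.resize(b,(400,400),interpolation=2)
cv2.imwrite('pics/v6.png',o)
E
```

```text
[-0.78398366  1.19646535  0.07889611] [ 467.09147457 -315.06744907  398.317122  ]
```

View pics/v6.png

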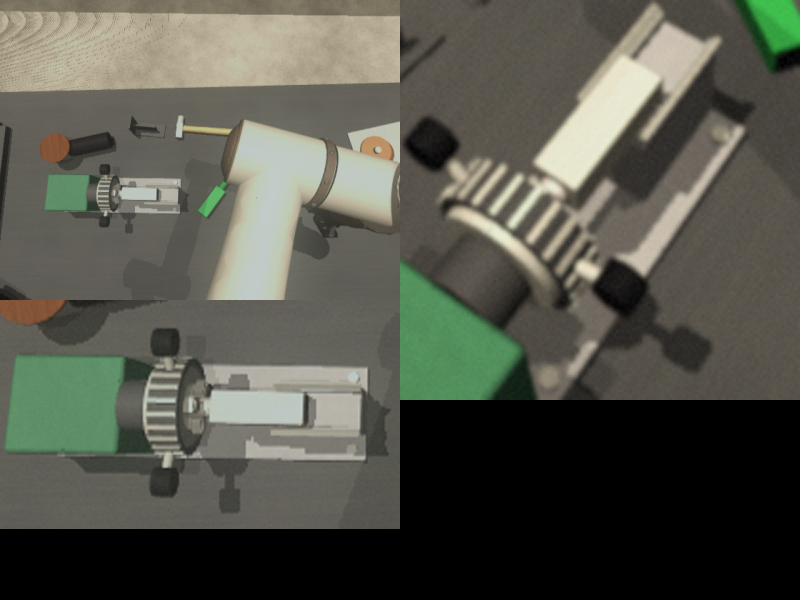

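```bash
python3 - <<'E'
from h import *
for x in(305,208): print(ray('top6',60+x*.525,215+108*.525,150).round(1))
E
```

```text
[516.4  71.9 150. ]
[518.7 190.  150. ]
```

```bash
python3 -c "
from bench import job_done
print(job_done())"
```

```text
the job is handed in; nothing more can be done
None
```

The bar is loaded and clamped in the rotator, and the job is handed in, with the arm clear at about 24 s of the 72 s allowed.

- **Loading:** I drew the bar out by its spigot, laid it on the bench, took it again by the square part and lowered it into the cradle. I slid it into the chuck, then pushed its rear end with closed fingers. It stopped and did not move further under 13 to 18 N.
- **Clamping:** I pushed knob_a until the bite was felt. The force at the knob rose from about 5.7 N turning freely to about 10.3 N, at an estimated sleeve angle of 1.35 rad. Once the tool was off the knob the force reading went back to about 0, so there was no sensor offset.
- **Last checks:**
  - In the final picture the square part lies in line in the cradle, with its ends at y ≈ 72 and 190 mm. About 71–73 and 186–188 mm were expected, so it is fully home within the camera's error.
  - The grinder, hammer, bracket and green look-alike look unmoved. The arm hid the brown look-alike and the tube.
- **Disagreements:**
  - The sleeve seemed to start near 0.17 rad rather than 0.
  - Where the rear push stopped put the chuck about 3 mm farther along y than the pictures did.

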